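Set out the cooking ingredients in a row

TASK

Set out the ingredients in one straight row with the big tin and the big round tub, which stay where they are: the jam jar midway between the tin and the big tub with the small tub centred on top of it, the pepper mill next to the tin on its left, and the spice jar next to the big tub on its right, each with a gap of about 2 cm. Left and right are as seen by the robot facing the stove; everything you set out stands upright, and the drinking glass is left where it is.

Things in the scene. Friction and masses are not known exactly. Their poses are not given: they have to be found in the camera images.
- tin: The big food tin, a plain upright cylinder 101 mm across and 118 mm high. It stands fast on the stove top (z = 0) and cannot be shifted; origin at the centre of its underside. It stands at the left or the right end of the gap in the row, 360 mm (centre to centre) from the big tub, which it may swap with. Its y axis lies along the line through the tin and the big tub and points to the left as the robot sees it (to +y, turned at most 0.07 rad from it).
- big_tub: The big round plastic food tub with a flat lid, reddish contents, 102 mm across the lid and 85 mm high. It stands fast on the stove top and cannot be shifted; origin at the centre of its underside. Its y axis lies along the line through the tin and the big tub and points left, as the tin's does.
- jam_jar: The jam jar: a squat glass jar with a wide flat screw lid, 64 mm by 69 mm across the body, lid 63 mm across, 88 mm high, about 0.27 kg. Origin at the centre of its underside, z up. Stands loose on the stove top, lid up; the small tub can stand on its lid.
- small_tub: The small plain round plastic tub with its lid on (the lid is fixed), 67 mm across the lid (the top 11 mm), 64 mm across the body just below it, 57 mm at the foot, 51 mm high, about 0.12 kg. Origin at the centre of its underside, z up. Stands loose on the stove top.
- pepper_mill: The pepper mill of turned wood, round: straight body 42 mm across (foot 45 mm) up to 66 mm height, then a narrow groove, a rounded head 41 mm across and a small steel nut on top; 98 mm high, about 0.12 kg. Origin at the centre of its underside, z up. Stands loose on the stove top.
- spice_jar: The spice jar: a slender straight round jar with a wide flat dark screw cap, 44 mm across, 96 mm high, about 0.11 kg. Origin at the centre of its underside, z up. Stands loose on the stove top.
- glass: A small empty waisted drinking glass, 62 mm across, 86 mm high, loose, at the back right of the stove top; a bystander, to be left alone. Origin at the centre of its underside.
Things that resemble listed ones, but are neither listed nor needed, are in the scene too. Leave any blue look-alike of the pepper_mill alone.

How it is judged:
By the outcome, as a careful person would: the job done as asked, in the order asked, and still so for the second after the job is handed in, with the robot touching nothing.
It also fails if it takes over 106 s, if anything falls off the work surface, if the arm or the gripper's body presses on something with over 40 N, if the wrist force passes 120 N, or if a joint passes its speed limit or range.

ROBOT

A 7-joint arm with a two-finger parallel gripper is mounted at the origin on a cart in front of the work surface, level with it; the furniture and walls round the work are solid. World frame = base frame: x ahead of the robot, y to its left, z up, the work surface at z = 0. Lengths are in m, angles in rad, forces in N, time in s.
With the tool pointing down it reaches from about 0.425 to 0.95 m from the base axis. Payload 4.7 kg.
Tool frame: the origin (TCP) lies between the finger pads; the fingertips stand 8 mm ahead of it and the grasp point (between the pads) lies 11 mm behind it; x points along the fingers, z is the direction in which the jaws open and shut, and the axes are right-handed (so a half turn about x gives the same grasp; the last joint's range is limited). The gripper opens to 87 mm and grips with 3 to 60 N. Pads are 19 mm wide; open, the fingers measure 117 mm over their backs; the gripper's body (75 mm by 190 mm) begins 51 mm behind the grasp point.
Start: joints at [-1.281, 0.469, -0.049, 1.532, 0.024, 1.141, -0.082], TCP at [0.212, 0.641, 0.209] pointing down, gripper open.
Joint ranges: [-2.59, 2.59], [-0.33, 1.99], [-1.39, 1.29], [0.1, 2.45], [-1.04, 4.18], [0.21, 1.99], [-2.66, 2.66]. Speed limits (rad/s): [2.57, 2.57, 3.14, 3.14, 3.14, 3.14, 3.14].

INTERFACE

Orientations are given as a unit quaternion [x, y, z, w].
In Python, from rig import bot gives the robot as it stands. The module is installed in compiled form; this text tells all that it offers. Calls block until the motion is done:
- bot.reach(position, orientation): joint-space move of the TCP to a pose.
- bot.move_l(position, rotation=None, velocity=0.15): straight line of the TCP; rotation=None keeps the orientation; velocity is the mean speed in m/s.
- bot.set_joints(angles): joint-space move.
- bot.move_gripper(opening, force=None): opening from 0.0 (shut) to 1.0 (fully open); force is the grip in N (None keeps the last); returns when the fingers have stopped.
- bot.dwell(seconds).
- bot.ik(position, orientation): joint angles nearest the present ones, or None.
- bot.sense(): the state.
- bot.camera(name): name is "scene" or "top" or "wrist"; returns the picture (384x512x3 uint8, red, green, blue); there is no depth.
- bot.camera_info(name): a dict with "mtx" (3x3 intrinsics, pixels), "R" (3x3) and "t" (3): a world point X has camera coordinates R X + t. Camera axes: x right, y down, z forward; pixel columns grow to the right and rows downward; lengths in m; the calibration is good to about 2 mm. A picture is of the moment at which its call begins: read the wrist's pose just before it. camera_info takes no time and is no camera call; for the wrist camera it gives the pose at the moment of the call.
A pose or a line that the arm cannot do raises bot.MotionError and nothing moves.
- bot.job_done(): hands the job in, once; it reports no verdict.
The state is a dict: "time_s": time; "joint_positions": joint angles; "joint_velocities": joint speeds; "tau": joint torques, N m; "ee_pos": TCP position; "ee_rot": TCP orientation; "contact_force": force on the tool from outside, world axes, zero at the start; "torque": the same for the moment, N m; "gripper_width": opening from 0.0 (shut) to 1.0 (fully open).
Only numpy, scipy, OpenCV 4.12 (cv2) and the standard library are available. Lean on these libraries where they do the work, as an engineer would, in place of code of your own. Each camera call takes 0.05 s, during which the arm holds its last target.

## Working session

There is one attempt and no reset: what is moved stays moved. The work goes in short steps, each a Python script; the robot and the scene stay as the last script left them, time stands still between calls to the robot, and variables do not carry over. Pictures are saved under pics/ and viewed, and the job is handed in when it is done.

```bash
mkdir -p pics; python3 - <<'E'
from rig import bot
import cv2,numpy as np
for n in("scene","top","wrist"):
    i=bot.camera_info(n);im=bot.camera(n)
    cv2.imwrite(f"pics/{n}0.png",cv2.cvtColor(im,cv2.COLOR_RGB2BGR))
    print(n,np.round(i["mtx"],1).tolist(),np.round(i["R"],3).tolist(),np.round(i["t"],3).tolist(), np.round(-i["R"].T@i["t"],3))
s=bot.sense();print(s)
E
```

```text
scene [[402.0, 0.0, 258.0], [0.0, 402.0, 189.3], [0.0, 0.0, 1.0]] [[0.652, -0.758, 0.017], [-0.564, -0.5, -0.658], [0.507, 0.419, -0.753]] [-0.383, 0.346, 0.823] [ 0.028 -0.462  0.854]
top [[393.6, 0.0, 253.6], [0.0, 393.6, 190.1], [0.0, 0.0, 1.0]] [[0.029, -1.0, 0.011], [-0.984, -0.03, -0.173], [0.174, -0.006, -0.985]] [-0.039, 0.587, 0.882] [ 0.426 -0.015  0.971]
wrist [[326.1, 0.0, 250.7], [0.0, 326.1, 190.7], [0.0, 0.0, 1.0]] [[0.313, 0.95, -0.002], [0.919, -0.303, 0.251], [0.238, -0.081, -0.968]] [-0.673, -0.031, 0.388] [0.148 0.661 0.382]
{'time_s': 0.15, 'joint_positions': array([-1.2808965 ,  0.46924306, -0.04860127,  1.53337482,  0.02410817,
        1.14099519, -0.08229109]), 'joint_velocities': array([ 0.00055091, -0.00255199, -0.00124501, -0.00210808,  0.00015201,
        0.00062868,  0.00219353]), 'tau': array([ 5.98760817e-04, -5.08430099e+01, -8.08542129e-02, -2.36417806e+01,
       -6.13278779e-02,  3.56759643e-02,  9.93348635e-05]), 'ee_pos': array([0.21140172, 0.64056188, 0.20776832]), 'ee_rot': array([-0.41462124,  0.57341623,  0.4139999 ,  0.57261429]), 'contact_force': array([ 0.23581556,  0.96198798, -0.22458893]), 'torque': array([ 0.00238111, -0.02639597, -0.01266169]), 'gripper_width': 1.0032133978258015}
```

View pics/scene0.png

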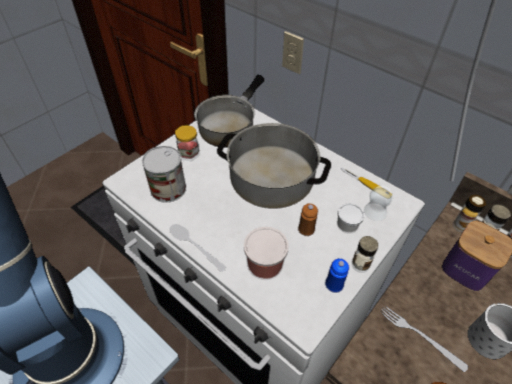

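View pics/top0.png

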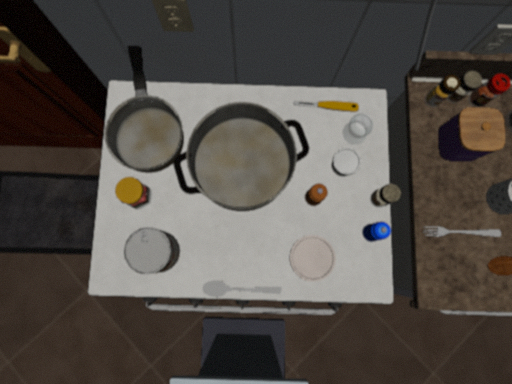

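View pics/wrist0.png

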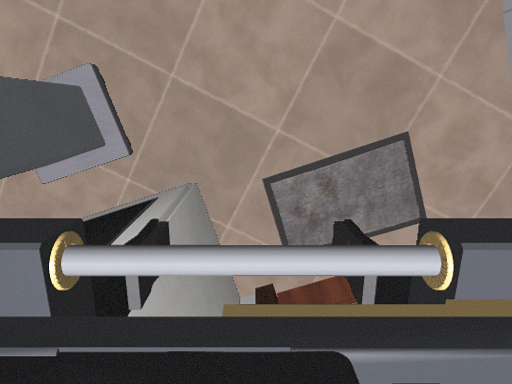

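The scene view shows the tin (165,175), big tub (266,252), jam jar with yellow lid (187,140), brown mill (308,219), blue mill (338,275), white small tub (349,217), spice jar (366,252) and glass (376,203). On the counter, the jars at (470,210) and (498,215) look similar. In the top view, the tin is left at (150,250) and the tub right at (312,258). I'll crop in close.

```bash
python3 - <<'E'
import cv2,numpy as np
s=cv2.imread("pics/scene0.png");t=cv2.imread("pics/top0.png")
a=cv2.resize(s[190:300,290:512],None,fx=3.5,fy=3.5,interpolation=cv2.INTER_CUBIC)
cv2.imwrite("pics/c1.png",a)
b=cv2.resize(t[90:290,270:400],None,fx=3,fy=3,interpolation=cv2.INTER_CUBIC)
c=cv2.resize(t[160:300,90:200],None,fx=4,fy=4,interpolation=cv2.INTER_CUBIC)
c=cv2.resize(c,(400,600*0+509));d=np.zeros((600,400,3),np.uint8);d[:509]=c
cv2.imwrite("pics/c2.png",np.hstack([b,d]))
E
```

```text
(no output)
```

View pics/c1.png

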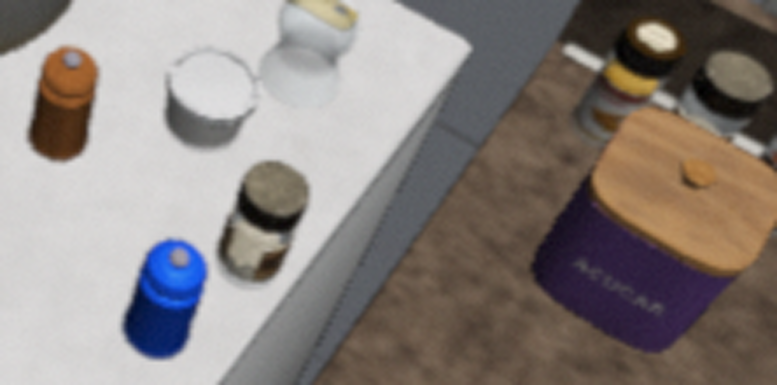

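View pics/c2.png

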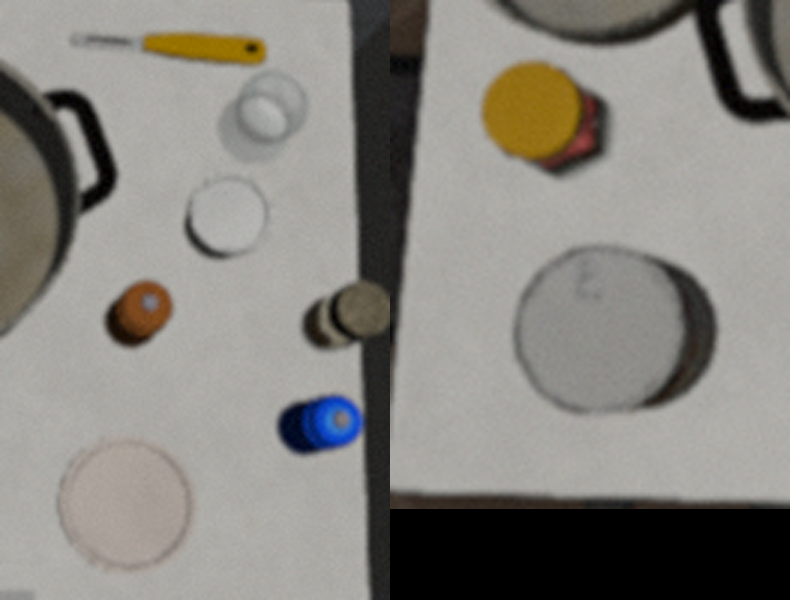

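Candidates:
- **Mill:** brown at top (316,194). The blue one at (377,231) is the decoy.
- **Spice jar:** the one on the stove at top (387,195). The ones on the counter are decoys.
- **Small tub:** white at top (346,162).
- **Jam jar:** yellow lid at top (130,192).
- **Tin and big tub:** tin at (150,250), left; pink-lidded tub at (312,258), right.

Next I'll measure the lid centres from both views.

```bash
cat > h.py <<'E'
import numpy as np,cv2
from rig import bot
def ray(c,uv):
    c=bot.camera_info(c) if isinstance(c,str) else c
    d=np.linalg.solve(c["mtx"],np.array([uv[0],uv[1],1.0]));R=np.array(c["R"]);return -R.T@c["t"],R.T@d/np.linalg.norm(d)
def plane(c,uv,z):
    o,d=ray(c,uv);return o+d*(z-o[2])/d[2]
def tri(rs):
    A=np.zeros((3,3));b=np.zeros(3)
    for o,d in rs:
        P=np.eye(3)-np.outer(d,d);A+=P;b+=P@o
    X=np.linalg.solve(A,b);return X,[np.linalg.norm((np.eye(3)-np.outer(d,d))@(X-o)) for o,d in rs]
def proj(c,X):
    c=bot.camera_info(c) if isinstance(c,str) else c
    p=c["mtx"]@(c["R"]@np.asarray(X)+c["t"]);return p[:2]/p[2]
def save(n,im): cv2.imwrite(n,cv2.cvtColor(im,cv2.COLOR_RGB2BGR))
E
python3 - <<'E'
from h import *
s=cv2.cvtColor(cv2.imread("pics/scene0.png"),cv2.COLOR_BGR2RGB);t=cv2.cvtColor(cv2.imread("pics/top0.png"),cv2.COLOR_BGR2RGB)
# seeds (top, scene)
seeds=dict(tin=((148,249),(163,160)),big=((312,258),(265,247)),jam=((128,190),(186,132)),small=((346,162),(350,213)),spice=((391,193),(368,243)))
vis=[]
for n,pr in seeds.items():
    rs=[];out=[]
    for cam,im,(u,v) in zip(("top","scene"),(t,s),pr):
        k=4;w=34
        y0,x0=v-w,u-w
        c=cv2.resize(im[y0:v+w,x0:u+w],None,fx=k,fy=k,interpolation=cv2.INTER_CUBIC)
        c=cv2.GaussianBlur(c,(0,0),3)
        m=np.zeros((c.shape[0]+2,c.shape[1]+2),np.uint8)
        d=dict(tin=14,big=9,jam=40,small=7,spice=25)[n]
        cv2.floodFill(c.copy(),m,(w*k,w*k),0,(d,)*3,(d,)*3,cv2.FLOODFILL_FIXED_RANGE|cv2.FLOODFILL_MASK_ONLY|(255<<8)|4)
        m=cv2.morphologyEx(m[1:-1,1:-1].copy(),cv2.MORPH_OPEN,np.ones((13,13)))
        cs,_=cv2.findContours(m,cv2.RETR_EXTERNAL,cv2.CHAIN_APPROX_NONE)
        cc=cv2.convexHull(max(cs,key=cv2.contourArea)); e=cv2.fitEllipse(max(cs,key=cv2.contourArea))
        uv=((e[0][0]+.5)/k-.5+x0,(e[0][1]+.5)/k-.5+y0)
        out.append((np.round(uv,1).tolist(),np.round(np.array(e[1])/k,1).tolist()));rs.append(ray(cam,uv))
        cv2.ellipse(c,e,(0,255,0),1);vis.append(cv2.resize(c,(150,150)))
    X,r=tri(rs);print(n,np.round(X,4),np.round(r,4),out)
save("pics/e1.png",np.vstack([np.hstack(vis[:5]),np.hstack(vis[5:])]))
E
```

```text
tin [0.4377 0.2058 0.1107] [0.0021 0.0021] [([147.3, 250.0], [41.0, 45.9]), ([160.5, 160.1], [22.0, 34.2])]
big [ 0.436  -0.1536  0.0746] [0.0017 0.0017] [([311.2, 256.0], [38.3, 43.1]), ([265.4, 245.3], [35.3, 37.6])]
jam [0.572  0.2636 0.0856] [0.0013 0.0013] [([128.8, 190.1], [25.4, 25.9]), ([185.1, 132.4], [13.7, 19.8])]
small [ 0.6659 -0.2433  0.045 ] [0.0004 0.0004] [([346.1, 161.5], [20.9, 22.7]), ([350.5, 214.1], [15.3, 22.1])]
spice [ 0.5843 -0.3325  0.0938] [0.0008 0.0008] [([391.2, 192.2], [16.2, 18.0]), ([368.8, 243.1], [12.8, 17.9])]
```

View pics/e1.png

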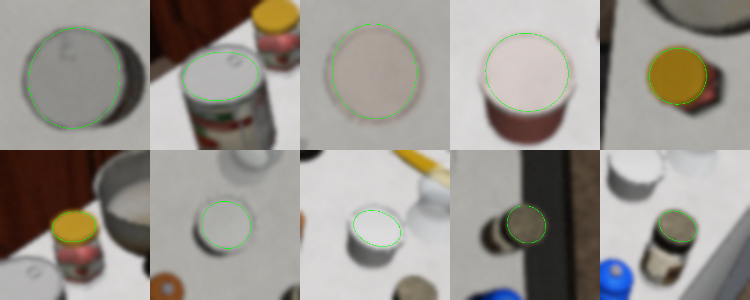

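Jam jar, spice jar and distance checks agree: tin to tub is 359 mm against 360 mm given. The tin and tub tops come out 7–10 mm low because those ellipse fits are poor. I'll check them with the wrist camera from two places.

```bash
cat >> h.py <<'E'
from scipy.spatial.transform import Rotation as Ro
def ori(yaw,tilt=0.0):
    # tool x down, z (jaw) at yaw; tilt about jaw axis
    z=np.array([np.cos(yaw),np.sin(yaw),0]);x=np.array([0,0,-1.]);y=np.cross(z,x)
    R=Ro.from_matrix(np.c_[x,y,z]); return (Ro.from_rotvec(z*tilt)*R).as_quat()
def st():
    s=bot.sense();print("t",round(s["time_s"],2),"p",np.round(s["ee_pos"],4),"w",round(float(s["gripper_width"]),3),"F",np.round(s["contact_force"],1));return s
E
python3 - <<'E'
from h import *
s=bot.sense();R=Ro.from_quat(s["ee_rot"]).as_matrix();i=bot.camera_info("wrist")
C=-i["R"].T@i["t"];print(R.T@(C-s["ee_pos"]));print(R.T@i["R"].T); print(R)
for n,uv,z in(("tin",(147.3,250),.118),("big",(311.2,257),.085)):print(n,plane("top",uv,z))
for y in(0,np.pi/2,-np.pi/2,np.pi):
    for p in((.6,0,.33),(.5,.3,.1),(.65,-.25,.1),(.45,-.25,.1)):
        q=bot.ik(p,ori(y));print(round(y,2),p,None if q is None else np.round(q,2))
E
```

```text
[-0.17416571  0.06708925 -0.00044289]
[[ 4.32925161e-04 -2.51072183e-01  9.67968270e-01]
 [-1.13186353e-04 -9.67968367e-01 -2.51072157e-01]
 [ 9.99999900e-01 -8.65344412e-07 -4.47475806e-04]]
[[-4.04193328e-04 -9.49625625e-01  3.13386357e-01]
 [-1.37658139e-03  3.13386614e-01  9.49624629e-01]
 [-9.99998971e-01 -4.75698868e-05 -1.43390574e-03]]
tin [0.43914005 0.20244984 0.118     ]
big [ 0.43478635 -0.15326354  0.085     ]
0 (0.6, 0, 0.33) [-0.57  0.3   0.65  1.58 -0.18  1.33  0.11]
0 (0.5, 0.3, 0.1) [-0.86  0.45  0.32  1.88 -0.19  0.84 -0.44]
0 (0.65, -0.25, 0.1) [-0.28  0.8   0.98  1.62 -0.72  1.12  0.88]
0 (0.45, -0.25, 0.1) [-0.11  0.4   0.67  2.05 -0.34  0.8   0.77]
1.57 (0.6, 0, 0.33) [-0.45  0.28  0.5   1.57 -0.14  1.32  1.63]
1.57 (0.5, 0.3, 0.1) [-0.62  0.44  0.01  1.87 -0.01  0.84  0.96]
1.57 (0.65, -0.25, 0.1) [-0.04  0.65  0.52  1.6  -0.37  0.99  2.17]
1.57 (0.45, -0.25, 0.1) [-0.34  0.52  1.03  2.06 -0.58  0.88  2.59]
-1.57 (0.6, 0, 0.33) [-0.7   0.33  0.84  1.59 -0.25  1.34 -1.39]
-1.57 (0.5, 0.3, 0.1) [-1.06  0.49  0.61  1.89 -0.36  0.87 -1.85]
-1.57 (0.65, -0.25, 0.1) [-0.33  0.86  1.09  1.62 -0.82  1.18 -0.62]
-1.57 (0.45, -0.25, 0.1) [-0.28  0.48  0.93  2.06 -0.51  0.85 -0.63]
3.14 (0.6, 0, 0.33) [ 0.78  0.57 -1.31  1.5   0.55  1.49  2.6 ]
3.14 (0.5, 0.3, 0.1) [-0.38  0.46 -0.31  1.85  0.18  0.86  2.37]
3.14 (0.65, -0.25, 0.1) [-0.34  0.87  1.11  1.62 -0.83  1.19 -2.18]
3.14 (0.45, -0.25, 0.1) [-0.39  0.57  1.12  2.06 -0.66  0.92 -2.05]
```

```bash
cat > shot.py <<'E'
from h import *
import pickle
def shot(n):
    bot.dwell(.15)
    i=bot.camera_info("wrist");im=bot.camera("wrist");save(f"pics/{n}.png",im);pickle.dump(i,open(f"pics/{n}.pkl","wb"))
E
python3 - <<'E'
from shot import *
q=ori(np.pi/2)
bot.reach((.53,.12,.33),q);st();shot("w1")
bot.reach((.53,-.08,.33),q);st();shot("w2")
bot.reach((.74,-.20,.33),q);st();shot("w3")
E
```

```text
t 2.38 p [0.5298 0.1212 0.3297] w 1.003 F [-0.1 -0.4 -0.4]
t 3.39 p [ 0.5304 -0.078   0.3299] w 0.996 F [-0.2  1.  -0.5]
t 4.55 p [ 0.7397 -0.1991  0.3303] w 1.002 F [-0.4 -0.1  0.6]
```

View pics/w1.png

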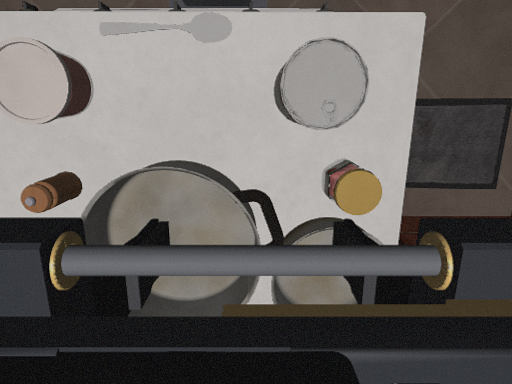

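View pics/w2.png

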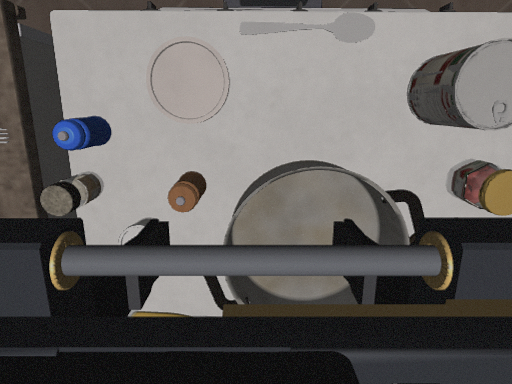

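View pics/w3.png

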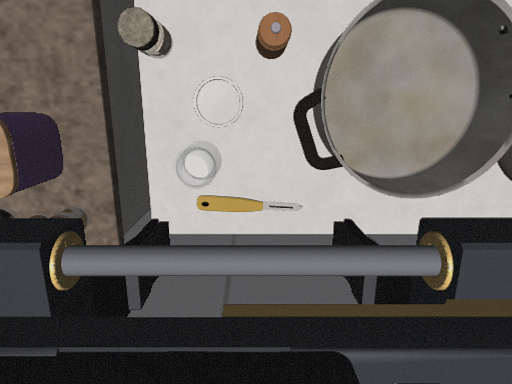

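w1 shows the tin top (325,83), tub lid (33,80), jam lid (358,192) and mill nut (30,201). w2 shows the tub lid (190,81), mill nut (181,202) and spice cap (62,198). w3 shows the small tub (218,101), spice cap (139,28), nut (276,27) and glass (198,165). Next I'll fit circles and triangulate.

```bash
cat > circ.py <<'E'
from h import *
import pickle
def circ(n,u,v,r,tol=4,k=4):
    im=cv2.imread(f"pics/{n}.png");w=int(r+14)
    p=cv2.copyMakeBorder(im,w,w,w,w,cv2.BORDER_REPLICATE)
    c=p[v:v+2*w,u:u+2*w];c=cv2.resize(c,None,fx=k,fy=k,interpolation=cv2.INTER_CUBIC)
    g=cv2.GaussianBlur(cv2.cvtColor(c,cv2.COLOR_BGR2GRAY),(0,0),3)
    hs=cv2.HoughCircles(g,cv2.HOUGH_GRADIENT_ALT if 0 else cv2.HOUGH_GRADIENT,1,10,param1=40,param2=8,minRadius=int((r-tol)*k),maxRadius=int((r+tol)*k))
    if hs is None:return None,None,c
    hs=hs[0];h=min(hs[:8],key=lambda h:np.hypot(h[0]-w*k,h[1]-w*k))if 0 else hs[0]
    x,y,R=h;cv2.circle(c,(int(x),int(y)),int(R),(0,255,0),1);cv2.circle(c,(int(x),int(y)),3,(0,0,255),-1)
    return np.array([(x+.5)/k-.5+u-w,(y+.5)/k-.5+v-w]),R/k,c
E
python3 - <<'E'
from circ import *
L=dict(tin=[("w1",325,83,43),("top0",148,249,21)],big=[("w1",33,80,41),("w2",190,81,40),("top0",312,258,22)],
 jam=[("w1",358,192,25),("w2",503,192,24),("top0",129,190,13)],small=[("w3",218,101,25),("top0",346,162,13)],
 spice=[("w2",62,198,18),("w3",139,28,18),("top0",391,193,9)])
vis=[]
for n,l in L.items():
    rs=[]
    for a,u,v,r in l:
        c,R,im=circ(a,u,v,r);vis.append(cv2.resize(im,(150,150)))
        if c is None:print(n,a,"none");continue
        cam=bot.camera_info("top") if a=="top0" else pickle.load(open(f"pics/{a}.pkl","rb"))
        rs.append(ray(cam,c));z=dict(tin=.118,big=.085,jam=.088,small=.051,spice=.096)[n]
        print(n,a,np.round(c,1),round(R,1),"on plane",np.round(plane(cam,c,z),4))
    X,e=tri(rs);print("  TRI",np.round(X,4),np.round(e,4))
w=[pickle.load(open(f"pics/{a}.pkl","rb")) for a in("w1","w2","w3")]
rs=[ray(w[0],(30,201)),ray(w[1],(181,201.5)),ray(w[2],(276,27))]
print("mill",tri(rs),[np.round(plane(a,b,.098),4) for a,b in zip(w,((30,201),(181,201.5),(276,27)))])
for a,b,z in((w[2],(198,164),0),):print("glass base~",plane(a,b,.0))
while len(vis)%5:vis.append(vis[-1]*0)
cv2.imwrite("pics/e2.png",np.vstack([np.hstack(vis[i:i+5]) for i in range(0,len(vis),5)]))
E
```

```text
tin w1 [321.8  83.5] 45.2 on plane [0.4377 0.1997 0.118 ]
tin top0 [146.5 250.8] 23.2 on plane [0.4375 0.204  0.118 ]
  TRI [0.4382 0.1966 0.1405] [0.0018 0.0018]
big w1 [24.5 86.5] 43.5 on plane [ 0.4396 -0.1578  0.085 ]
big w2 [186.   76.8] 36.4 on plane [ 0.4288 -0.1575  0.085 ]
big top0 none
  TRI [ 0.4344 -0.1567  0.0877] [0.0053 0.0053]
jam w1 [356.8 189.2] 25.3 on plane [0.5682 0.2594 0.088 ]
jam w2 [503.8 193.5] 21.4 on plane [0.5734 0.256  0.088 ]
jam top0 [127.8 190.2] 13.0 on plane [0.5722 0.2644 0.088 ]
  TRI [0.5744 0.2665 0.0743] [0.0034 0.0026 0.0022]
small w3 [218.5 101. ] 21.4 on plane [ 0.6662 -0.2432  0.051 ]
small top0 [343.2 163.5] 12.4 on plane [ 0.6594 -0.2351  0.051 ]
  TRI [ 0.6667 -0.2445  0.0189] [0.0019 0.0019]
spice w2 [ 62.2 199.2] 18.2 on plane [ 0.5814 -0.3234  0.096 ]
spice w3 [138.5  25. ] 21.3 on plane [ 0.5828 -0.3286  0.096 ]
spice top0 [389.8 193.2] 10.6 on plane [ 0.582 -0.329  0.096]
  TRI [ 0.5827 -0.3297  0.0899] [0.0024 0.0014 0.0015]
mill (array([ 0.58416326, -0.17027188,  0.09255455]), [np.float64(0.0005350753855099571), np.float64(0.0008331307543094126), np.float64(0.0004290524186184589)]) [array([ 0.582 , -0.1665,  0.098 ]), array([ 0.5832, -0.1686,  0.098 ]), array([ 0.5852, -0.1711,  0.098 ])]
glass base~ [ 0.76083824 -0.28248937  0.        ]
```

View pics/e2.png

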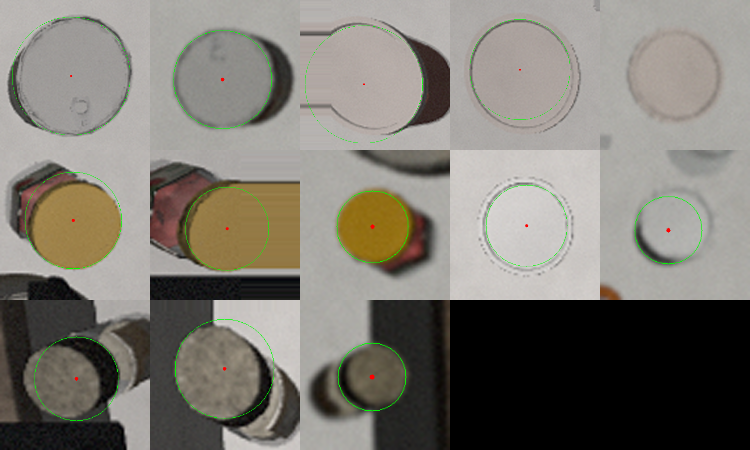

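Hough picked up rims and shadows in several of these. I'll use flood-filled lid masks with ellipse fits, restricted to lids that are whole in the picture.

```bash
cat > ell.py <<'E'
from h import *
import pickle
def ell(n,u,v,d,w=60,k=3,o=9,blur=1.5):
    im=cv2.imread(f"pics/{n}.png");y0,x0=max(v-w,0),max(u-w,0)
    c=im[y0:v+w,x0:u+w];c=cv2.resize(c,None,fx=k,fy=k,interpolation=cv2.INTER_CUBIC);c=cv2.GaussianBlur(c,(0,0),blur*k)
    m=np.zeros((c.shape[0]+2,c.shape[1]+2),np.uint8)
    cv2.floodFill(c.copy(),m,((u-x0)*k,(v-y0)*k),0,(d,)*3,(d,)*3,cv2.FLOODFILL_FIXED_RANGE|cv2.FLOODFILL_MASK_ONLY|(255<<8)|4)
    m=cv2.morphologyEx(m[1:-1,1:-1].copy(),cv2.MORPH_OPEN,cv2.getStructuringElement(cv2.MORPH_ELLIPSE,(o*k,o*k)))
    cs,_=cv2.findContours(m,cv2.RETR_EXTERNAL,cv2.CHAIN_APPROX_NONE)
    e=cv2.fitEllipse(cv2.convexHull(max(cs,key=cv2.contourArea)))
    im2=cv2.resize(im[y0:v+w,x0:u+w],None,fx=k,fy=k);cv2.ellipse(im2,e,(0,255,0),1)
    return np.array([(e[0][0]+.5)/k-.5+x0,(e[0][1]+.5)/k-.5+y0]),np.array(e[1])/k,im2
def cam(a): return bot.camera_info("top" if a.startswith("top") else "scene") if not a.startswith("w") else pickle.load(open(f"pics/{a}.pkl","rb"))
E
python3 - <<'E'
from ell import *
L=dict(tin=[("w1",325,60,18),("top0",148,249,12)],big=[("w2",190,81,12),("top0",312,258,10)],
 jam=[("w1",358,192,60),("top0",129,190,40)],small=[("w3",218,101,9),("top0",346,162,8)],
 spice=[("w2",60,198,30),("w3",139,28,38),("top0",391,193,25)])
vis=[]
for n,l in L.items():
    rs=[]
    for a,u,v,d in l:
        c,R,im=ell(a,u,v,d,w=30 if "top" in a else 60,k=3);vis.append(cv2.resize(im,(150,150)))
        z=dict(tin=.118,big=.085,jam=.088,small=.051,spice=.096)[n]
        rs.append(ray(cam(a),c));print(n,a,np.round(c,1),np.round(R,1),"on plane",np.round(plane(cam(a),c,z),4))
    X,e=tri(rs);print("  TRI",np.round(X,4),np.round(e,4))
while len(vis)%5:vis.append(vis[-1]*0)
cv2.imwrite("pics/e3.png",np.vstack([np.hstack(vis[i:i+5]) for i in range(0,len(vis),5)]))
E
```

```text
tin w1 [322.8  83.1] [82.4 88.1] on plane [0.4373 0.2008 0.118 ]
tin top0 [146.6 250. ] [41.4 48.1] on plane [0.4391 0.204  0.118 ]
  TRI [0.439  0.1946 0.1513] [0.0009 0.0009]
big w2 [188.2 114.5] [128.  141.1] on plane [ 0.4735 -0.1568  0.085 ]
big top0 [310.2 255.5] [40.9 50.9] on plane [ 0.4379 -0.1509  0.085 ]
  TRI [ 0.4468 -0.0746  0.5517] [0.0161 0.0161]
jam w1 [355.2 189.4] [48.7 54.2] on plane [0.5683 0.2574 0.088 ]
jam top0 [129.3 190.4] [25.2 26.2] on plane [0.572  0.2608 0.088 ]
  TRI [0.5796 0.2736 0.0427] [0.0013 0.0013]
small w3 [217.  110.3] [152.4 161.5] on plane [ 0.6783 -0.2455  0.051 ]
small top0 [346.6 161.4] [19.9 22.9] on plane [ 0.6648 -0.2432  0.051 ]
  TRI [ 0.6777 -0.2522  0.0063] [0.0025 0.0025]
spice w2 [ 55.9 200.7] [27.5 32.5] on plane [ 0.5834 -0.3319  0.096 ]
spice w3 [135.2  26.2] [36.  39.8] on plane [ 0.584  -0.3325  0.096 ]
spice top0 [391.  192.1] [15.7 17.7] on plane [ 0.5847 -0.332   0.096 ]
  TRI [ 0.5841 -0.3324  0.0954] [0.0005 0.0003 0.0007]
```

View pics/e3.png

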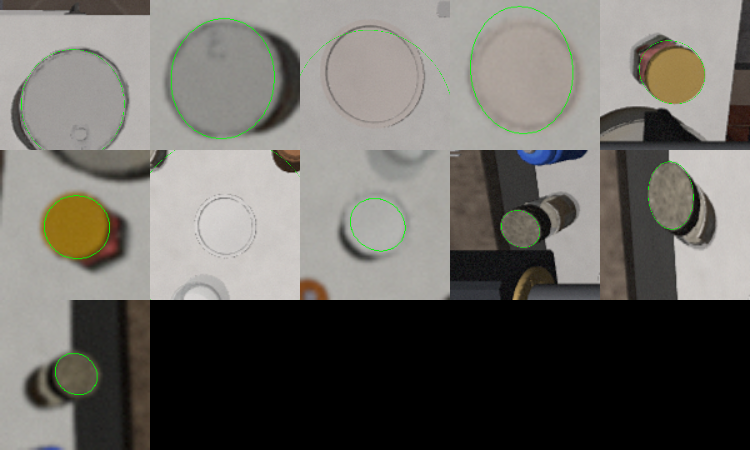

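```bash
python3 - <<'E'
import cv2,numpy as np
def g(n,u,v,w,k):
    im=cv2.imread(f"pics/{n}.png");c=im[max(v-w,0):v+w,max(u-w,0):u+w]
    return cv2.resize(cv2.resize(c,None,fx=k,fy=k,interpolation=cv2.INTER_CUBIC),(390,int(390*c.shape[0]/c.shape[1])))
a=[g("w1",325,85,52,4),g("w2",190,82,52,4),g("w3",218,101,32,4),g("top0",312,258,28,4)]
o=np.zeros((600*0+780,780,3),np.uint8)
for i,x in enumerate(a):
    y,xx=(i//2)*390,(i%2)*390;o[y:y+x.shape[0],xx:xx+390]=x
cv2.imwrite("pics/c3.png",cv2.resize(o,(600,600),interpolation=cv2.INTER_AREA))
E
```

```text
(no output)
```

View pics/c3.png

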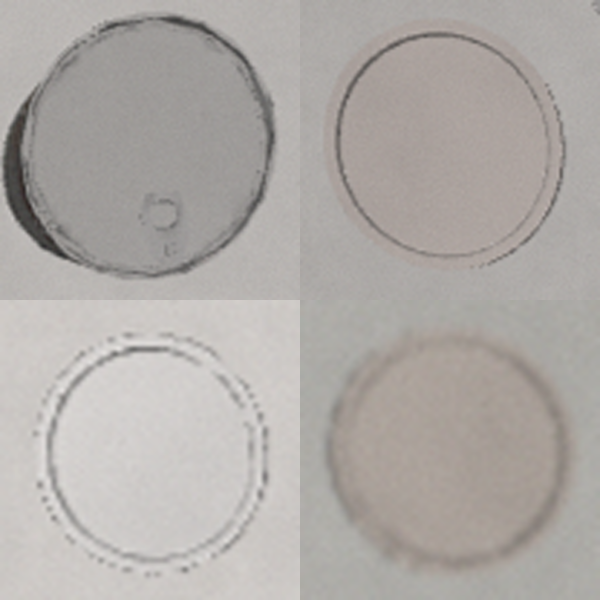

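In these crops the tin rim centre is about (324.2,83.2) in w1, the tub lid (187.7,79.7) in w2 and (311.6,257.4) in top, and the small tub (218.1,101.2) in w3. Now I'll cast those rays.

```bash
python3 - <<'E'
from ell import *
c,R,im=ell("w1",358,192,38,w=40,blur=.7);print("jam w1",c,R);cv2.imwrite("pics/e4.png",im)
c2,R2,im=ell("top0",148,249,14,w=30,blur=.7);print("tin top",c2,R2)
D=dict(tin=(.118,[("w1",(324.2,83.2)),("top0",(147.0,249.9))]),big=(.085,[("w2",(187.7,79.7)),("top0",(311.6,257.4))]),
 jam=(.088,[("w1",c),("top0",(129.0,190.2))]),small=(.051,[("w3",(218.1,101.2)),("top0",(346.3,161.4)),("scene0",(350.3,214.1))]))
for n,(z,l) in D.items():
    X,e=tri([ray(cam(a),p) for a,p in l]);print(n,np.round(X,4),np.round(e,4),[np.round(plane(cam(a),p,z)[:2],4).tolist() for a,p in l])
for n in("tin","spice"):pass
E
```

```text
jam w1 [358.27592468 192.33977254] [43.31958008 46.95328267]
tin top [147.11065928 249.86946615] [41.98790741 45.28513082]
tin [0.4389 0.1976 0.1401] [0.0002 0.0002] [[0.4374, 0.2025], [0.4393, 0.2031]]
big [ 0.4338 -0.1508  0.1088] [0.0004 0.0004] [[0.4322, -0.1556], [0.4339, -0.1542]]
jam [0.5723 0.2615 0.0883] [0.0001 0.0001] [[0.5724, 0.2617], [0.5724, 0.2616]]
small [ 0.666  -0.2437  0.0449] [0.0007 0.0005 0.0012] [[0.6664, -0.2437], [0.6648, -0.2425], [0.6604, -0.2444]]
```

View pics/e4.png

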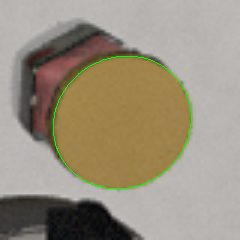

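Jam jar: z=0.0883, with both views agreeing to under 1 mm. Tin and tub agree on position to 2 mm, but the baseline is too weak for height. I'll check their heights by predicting where the rims fall in the other wrist picture.

```bash
python3 - <<'E'
from ell import *
T=np.array([.4382,.2028]);B=np.array([.4330,-.1550])
a=np.linspace(0,2*np.pi,73)
for nm,n,P,r,zs in(("tin","w2",T,.0505,(.108,.118,.128)),("big","w1",B,.051,(.075,.085,.095)),("tin","w1",T,.0505,(.118,)),("big","w2",B,.051,(.085,)),("tin","scene0",T,.0505,(.118,)),("big","scene0",B,.051,(.085,))):
    im=cv2.imread(f"pics/{n}.png")
    for z in zs:
        p=np.array([proj(cam(n),(P[0]+r*np.cos(t),P[1]+r*np.sin(t),z)) for t in a])
        print(nm,n,z,"u",np.round([p[:,0].min(),p[:,0].max()],1),"v",np.round([p[:,1].min(),p[:,1].max()],1))
def g(n,x0,y0,w,h): return cv2.resize(cv2.imread(f"pics/{n}.png")[y0:y0+h,x0:x0+w],(4*w,4*h),interpolation=cv2.INTER_CUBIC)
cv2.imwrite("pics/c4.png",np.hstack([g("w2",402,30,110,110),g("w1",0,30,90,110)]))
cv2.imwrite("pics/c5.png",np.hstack([g("scene0",135,140,60,70),g("scene0",235,220,60,70)]))
E
```

```text
tin w2 0.108 u [449.9 538.7] v [ 37.6 129.3]
tin w2 0.118 u [455.1 546.3] v [ 35.7 129.8]
tin w2 0.128 u [460.6 554.4] v [ 33.7 130.5]
big w1 0.075 u [-10.3  72.3] v [ 37.2 123.1]
big w1 0.085 u [-16.7  68. ] v [ 35.5 123.5]
big w1 0.095 u [-23.4  63.4] v [ 33.7 123.9]
tin w1 0.118 u [279.7 369.5] v [ 35.2 129.5]
big w2 0.085 u [146.3 230. ] v [ 34.9 123. ]
tin scene0 0.118 u [141.8 181.4] v [145.3 172.7]
big scene0 0.085 u [243.5 288.4] v [225.6 263.5]
```

View pics/c4.png

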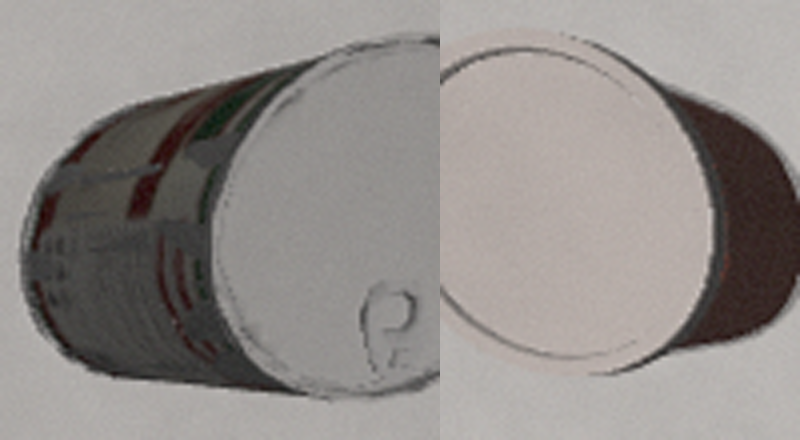

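View pics/c5.png

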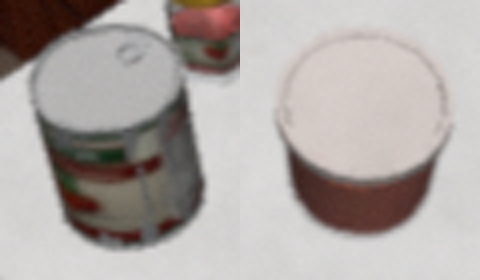

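Heights check out: the tin's left rim in w2 is at 455.2 against 455.1 predicted for 0.118, and the tub's right rim in w1 is at 69.5 against 68. I'll look at the jam jar's facets before choosing the jaw direction.

```bash
python3 - <<'E'
import cv2,numpy as np
def g(n,x0,y0,w,h,k): return cv2.resize(cv2.imread(f"pics/{n}.png")[y0:y0+h,x0:x0+w],(k*w,k*h),interpolation=cv2.INTER_CUBIC)
a=g("w1",318,150,70,70,6);b=g("w2",440,150,72,70,5)
s=g("scene0",165,118,45,50,8);o=np.zeros((420,800,3),np.uint8);o[:,:420]=a;o[:350,430:790]=b
cv2.imwrite("pics/c6.png",o);cv2.imwrite("pics/c7.png",s)
E
```

```text
(no output)
```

View pics/c6.png

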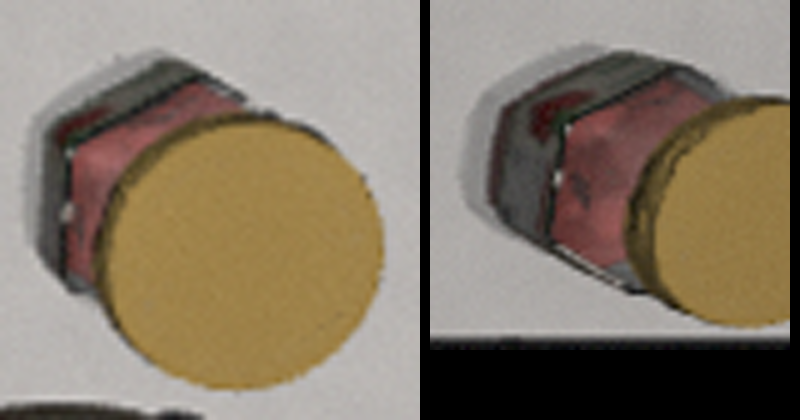

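View pics/c7.png

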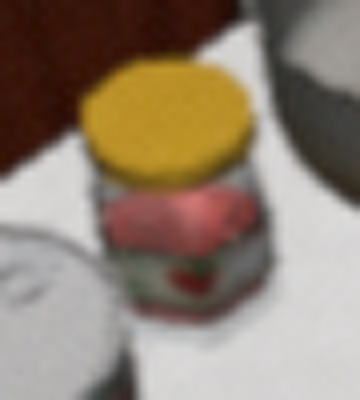

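```bash
python3 - <<'E'
from ell import *
w1,w2,tp=cam("w1"),cam("w2"),cam("top0")
f=lambda c,x,y,x0,y0,k,z:np.round(plane(c,((x+.5)/k-.5+x0,(y+.5)/k-.5+y0),z),4)
print("w1 flat edge z0",f(w1,45,130,318,150,6,0),f(w1,38,245,318,150,6,0),"upper-left corner",f(w1,175,60,318,150,6,.0))
print("w1 label top z.045",f(w1,70,150,318,150,6,.045),f(w1,64,280,318,150,6,.045),f(w1,205,78,318,150,6,.045))
print("w2",f(w2,568,130,430-0,0,5,.045) if 0 else f(w2,138,130,440,150,5,.045),f(w2,123,240,440,150,5,.045))
for z in(.05,.08,.11):print("pan rim",z,np.round(plane(w1,(331,217),z),3),"pan top-cam front",np.round(plane(tp,(148,171),z),3),"handle top",np.round(plane(tp,(180,178),z),3),np.round(plane(tp,(187,192),z),3),"w1",np.round(plane(w1,(262,190),z),3),np.round(plane(w1,(282,235),z),3))
print("pot front",[np.round(plane(tp,(242,210),z),3) for z in (.1,.15)],"pot right handle",np.round(plane(tp,(307,150),.1),3))
E
```

```text
w1 flat edge z0 [0.5614 0.2366 0.    ] [0.5925 0.2366 0.    ] upper-left corner [0.5428 0.2693 0.    ]
w1 label top z.045 [0.5574 0.2325 0.045 ] [0.5897 0.233  0.045 ] [0.54   0.2634 0.045 ]
w2 [0.5584 0.2328 0.045 ] [0.5912 0.234  0.045 ]
pan rim 0.05 [0.62  0.238 0.05 ] pan top-cam front [0.627 0.232 0.05 ] handle top [0.612 0.155 0.05 ] [0.579 0.136 0.05 ] w1 [0.579 0.136 0.05 ] [0.648 0.167 0.05 ]
pan rim 0.08 [0.61 0.23 0.08] pan top-cam front [0.62  0.224 0.08 ] handle top [0.606 0.149 0.08 ] [0.574 0.131 0.08 ] w1 [0.571 0.135 0.08 ] [0.636 0.163 0.08 ]
pan rim 0.11 [0.599 0.222 0.11 ] pan top-cam front [0.613 0.216 0.11 ] handle top [0.6   0.144 0.11 ] [0.569 0.126 0.11 ] w1 [0.564 0.134 0.11 ] [0.624 0.16  0.11 ]
pot front [array([0.533, 0.004, 0.1  ]), array([0.527, 0.003, 0.15 ])] pot right handle [ 0.676 -0.141  0.1  ]
```

The jam jar is hexagonal, with flats facing ±y, so the jaws go along y. I'll check pot, handle and blue mill clearances and IK for all waypoints.

```bash
python3 - <<'E'
from ell import *
w1,w2,w3,tp=[cam(a) for a in("w1","w2","w3","top0")]
print("pot handle R tip",tri([ray(w3,(297,130)),ray(tp,(304,125))]), tri([ray(w3,(310,163)),ray(tp,(300,122))]))
for z in(.05,.1,.13):print("pot right rim",z,np.round(plane(w3,(321,85),z),3),np.round(plane(tp,(297,155),z),3), "front", np.round(plane(tp,(242,210),z),3),np.round(plane(w1,(165,166),z),3),np.round(plane(w2,(320,163),z),3))
print("blue",tri([ray(w2,(64,136)),ray(tp,(381,230))]))
print("glass rim top",tri([ray(w3,(197,165)),ray(tp,(360,124))]))
print("edges: right",plane(w2,(56,60),0),plane(w3,(140,100),0),"left",plane(w1,(418,60),0))
B=cam("scene0")
for X in((.5842,-.1703,0),(.5842,-.1703,.098),(.5841,-.3324,0),(.666,-.2437,0)):print("scene",np.round(proj(B,X),1))
def chk(p,y,t=0):
    q=bot.ik(p,ori(y,t));return None if q is None else np.round(q,2).tolist()
for nm,p in dict(jam=(.5723,.2616,.034),mid=(.4358,.0238,.036),midup=(.4358,.0238,.2),small=(.666,-.2437,.035),mid2=(.4358,.0238,.125),spice=(.5841,-.3324,.049)).items():
    for y in(1.571,-1.571):print(nm,round(y,2),chk(p,y))
for nm,p in dict(mill=(.585,-.17,.045),millplace=(.4392,.2967,.045),sp=(.4323,-.2492,.05)).items():
    for y in(0,np.pi):
        for t in(0,.15,-.15):print(nm,round(y,2),t,chk(p,y,t))
print(np.round(Ro.from_quat(ori(0,.15)).as_matrix()[:,0],3),np.round(Ro.from_quat(ori(np.pi,.15)).as_matrix()[:,0],3))
E
```

```text
pot handle R tip (array([ 0.70861353, -0.13796668,  0.14415429]), [np.float64(0.015458207752943588), np.float64(0.015458207752943692)]) (array([ 0.74280531, -0.12450422,  0.09812248]), [np.float64(0.0007075606583097691), np.float64(0.0007075606583097644)])
pot right rim 0.05 [ 0.645 -0.106  0.05 ] [ 0.677 -0.124  0.05 ] front [0.54  0.005 0.05 ] [ 0.544 -0.001  0.05 ] [0.54  0.019 0.05 ]
pot right rim 0.1 [ 0.648 -0.117  0.1  ] [ 0.664 -0.118  0.1  ] front [0.533 0.004 0.1  ] [0.535 0.012 0.1  ] [0.532 0.008 0.1  ]
pot right rim 0.13 [ 0.65  -0.123  0.13 ] [ 0.655 -0.114  0.13 ] front [0.53  0.003 0.13 ] [0.53 0.02 0.13] [0.527 0.002 0.13 ]
blue (array([ 0.49805906, -0.30275697,  0.10835492]), [np.float64(0.0007047774687765916), np.float64(0.0007047774687766247)])
glass rim top (array([ 0.74831911, -0.26944883,  0.08226623]), [np.float64(0.0011382074853579502), np.float64(0.001138207485358065)])
edges: right [ 0.39963992 -0.36058556  0.        ] [ 0.66416099 -0.36527239  0.        ] left [0.39754205 0.36140555 0.        ]
scene [306.6 228.5]
scene [311.  204.9]
scene [360.4 264.5]
sc
[... 1078 characters left out ...]
-0.16]
millplace 0 0.15 [-1.11, 0.49, 0.67, 2.11, -0.71, 0.68, 0.06]
millplace 0 -0.15 [-1.31, 0.6, 0.77, 1.99, -0.39, 0.82, -0.33]
millplace 3.14 0 [-0.78, 0.44, 0.13, 2.03, -0.09, 0.67, 2.55]
millplace 3.14 0.15 [-0.88, 0.49, 0.17, 1.97, 0.05, 0.79, 2.39]
millplace 3.14 -0.15 [-0.4, 0.43, -0.24, 2.07, -0.04, 0.56, 2.56]
sp 0 0 [-0.2, 0.52, 0.83, 2.13, -0.57, 0.73, 1.01]
sp 0 0.15 [-0.08, 0.55, 0.8, 2.07, -0.67, 0.89, 1.15]
sp 0 -0.15 [-0.33, 0.5, 0.87, 2.18, -0.44, 0.59, 0.83]
sp 3.14 0 [-0.37, 0.66, 1.11, 2.13, -0.81, 0.86, -1.89]
sp 3.14 0.15 [1.23, 0.69, -1.18, 2.1, 0.99, 1.0, 2.62]
sp 3.14 -0.15 [-0.26, 0.72, 1.11, 2.08, -0.89, 1.05, -1.78]
[ 0.     0.149 -0.989] [ 0.    -0.149 -0.989]
```

Clearances are workable. Starting with the jam jar (jaws along y).

```bash
python3 - <<'E'
from shot import *
q=ori(np.pi/2)
bot.move_gripper(1.0,force=20)
bot.reach((.5723,.2616,.22),q)
bot.move_l((.5723,.2616,.034),velocity=.15);st()
bot.move_gripper(0.0,force=25);st()
bot.move_l((.5723,.2616,.16),velocity=.15);st()
save("pics/s1.png",bot.camera("scene"))
E
```

```text
t 8.18 p [0.5731 0.2618 0.035 ] w 1.0 F [1.1 0.1 0.7]
t 8.76 p [0.5725 0.2625 0.0344] w 0.707 F [0.1 1.3 2.7]
t 9.75 p [0.5713 0.2612 0.1587] w 0.706 F [ 0.5  0.4 -3.4]
```

View pics/s1.png

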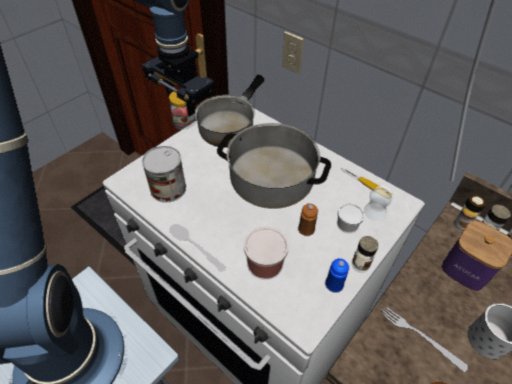

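Jam jar held: width 61 mm, lift force consistent. Now placing it midway.

```bash
python3 - <<'E'
from shot import *
q=ori(np.pi/2)
bot.move_l((.5723,.2616,.22),velocity=.3)
bot.move_l((.4358,.0238,.20),velocity=.2)
bot.move_l((.4358,.0238,.05),velocity=.15)
bot.move_l((.4358,.0238,.0355),velocity=.05);st()
bot.move_gripper(1.0,force=20);bot.dwell(.2);st()
bot.move_l((.4358,.0238,.2),velocity=.2)
bot.move_l((.53,.0238,.33),velocity=.25);st();shot("w4");save("pics/top4.png",bot.camera("top"))
E
```

```text
t 13.27 p [0.4356 0.0237 0.0352] w 0.703 F [ 0.1 -0.2 -2.8]
t 14.22 p [0.4358 0.0238 0.0355] w 0.997 F [0.7 0.8 1.2]
t 15.98 p [0.5287 0.0237 0.3282] w 0.998 F [-0.3 -0.5 -0.5]
```

View pics/w4.png

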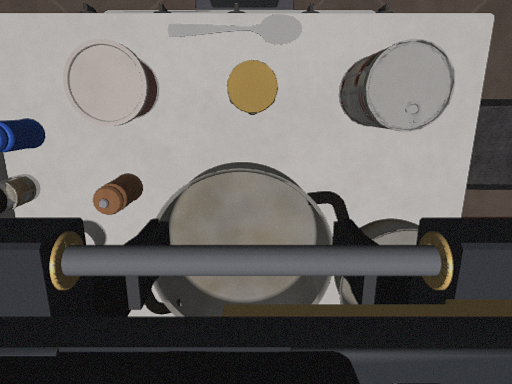

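The jam jar stands between the tin (410,85) and tub (106,82), with its lid at (252,86). I'll measure all three in this one picture.

```bash
python3 - <<'E'
from ell import *
c,R,im=ell("w4",252,86,38,w=36,blur=.7);print("jam w4",c,R,plane(cam("w4"),c,.088))
c2,R,_=ell("top4",233,256,40,w=24,blur=.7);print("top",c2,R,plane(cam("top4"),c2,.088));print(tri([ray(cam("w4"),c),ray(cam("top4"),c2)]))
def g(n,x0,y0,w,h,k): return cv2.resize(cv2.imread(f"pics/{n}.png")[y0:y0+h,x0:x0+w],(k*w,k*h),interpolation=cv2.INTER_CUBIC)
a=g("w4",55,30,112,110,3);b=g("w4",335,30,128,110,3)
cv2.imwrite("pics/c8.png",np.hstack([a,b]))
E
```

```text
jam w4 [252.01396688  86.30059306] [50.29582214 52.85528564] [0.43723888 0.02427478 0.088     ]
top [228.5332667 241.4413503] [ 40.09962463 285.26928711] [0.46360818 0.0314395  0.088     ]
(array([0.45233655, 0.02127081, 0.32344827]), [np.float64(0.0025929880862777376), np.float64(0.0025929880862777355)])
```

View pics/c8.png

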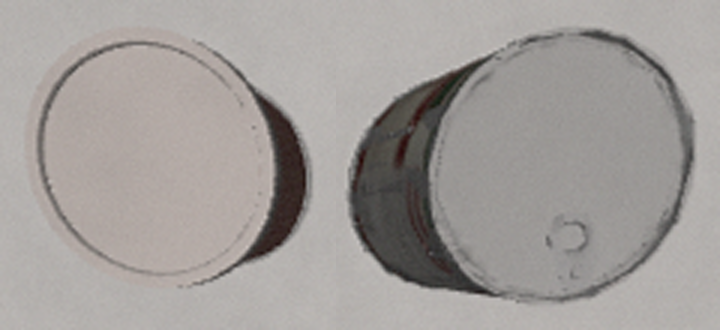

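```bash
cat >> ell.py <<'E'
def mid(c,P,r,z):
    a=np.linspace(0,2*np.pi,181);p=np.array([proj(c,(P[0]+r*np.cos(t),P[1]+r*np.sin(t),z)) for t in a]);return (p.max(0)+p.min(0))/2
def inv(n,uv,r,z):
    # centre of a horizontal disc whose picture has this box centre (perspective-correct plane cast)
    c=cam(n);P=plane(c,uv,z)[:2]
    for _ in range(5):
        P=P+(plane(c,uv,z)[:2]-plane(c,mid(c,P,r,z),z)[:2])
    return np.round(P,4)
E
python3 - <<'E'
from ell import *
print("tin",inv("w4",(410.2,84.9),.0505,.118),"w1",inv("w1",(324.4,83.2),.0505,.118),"top",inv("top0",(147,249.9),.0505,.118))
print("big",inv("w4",(105.2,82.3),.051,.085),"w2",inv("w2",(187.7,79.7),.051,.085),"top",inv("top0",(311.6,257.4),.051,.085))
print("jam",inv("w4",(252.0,86.3),.0315,.088))
E
```

```text
tin [0.4393 0.2021] w1 [0.4391 0.2027] top [0.4399 0.2031]
big [ 0.434  -0.1548] w2 [ 0.4338 -0.1556] top [ 0.4345 -0.1542]
jam [0.4379 0.0243]
```

The jar is within about 1 mm of the midpoint (0.4367, 0.0239). Next is the small tub, with its jaws along y and gripping the lid rim.

```bash
python3 - <<'E'
from ell import *
from shot import shot
P=inv("w3",(218.1,101.2),.0335,.051);print(P,inv("top0",(346.3,161.4),.0335,.051))
q=ori(np.pi/2)
x,y=P
bot.reach((x,y,.2),q)
bot.move_l((x,y,.0345),velocity=.15);st()
bot.move_gripper(0.0,force=15);st()
bot.move_l((x,y,.20),velocity=.2);st();save("pics/s2.png",bot.camera("scene"))
E
```

```text
[ 0.6671 -0.2437] [ 0.665  -0.2425]
t 18.73 p [ 0.6678 -0.2442  0.0357] w 0.999 F [0.3 0.6 1. ]
t 19.27 p [ 0.6673 -0.2436  0.0348] w 0.734 F [-0.8  0.6  2.1]
t 20.25 p [ 0.6663 -0.243   0.1983] w 0.736 F [ 0.1 -0.1 -1. ]
```

View pics/s2.png

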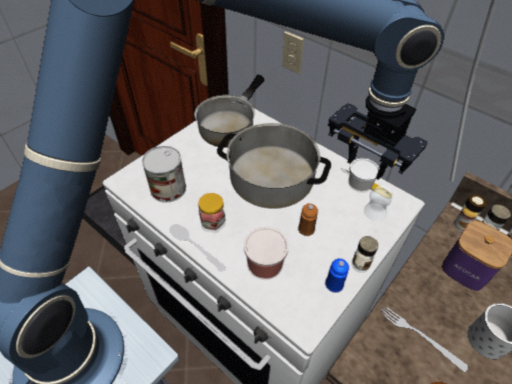

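The tub is held level at 64 mm. I'll lower it onto the jar, feeling for contact.

```bash
python3 - <<'E'
from shot import *
J=(.4375,.0242)
bot.move_l((*J,.24),velocity=.25)
bot.move_l((*J,.135),velocity=.15)
bot.dwell(.2);f0=bot.sense()["contact_force"][2];print("f0",f0)
z=.131
while z>.1205:
    bot.move_l((*J,z),velocity=.04);bot.dwell(.1);f=np.mean([bot.sense()["contact_force"][2]]);print(round(z,4),round(f,2))
    if f-f0>2.5:break
    z-=.0015
st()
save("pics/s3.png",bot.camera("scene"))
E
```

```text
f0 -1.8275873503213464
0.131 -0.63
0.1295 -1.03
0.128 -1.53
0.1265 -1.44
0.125 -0.16
0.1235 -1.48
0.122 5.73
t 25.37 p [0.438  0.0242 0.1226] w 0.737 F [-2.2  0.   5.7]
```

```bash
python3 -c "
import cv2;i=cv2.imread('pics/s3.png');cv2.imwrite('pics/s3c.png',cv2.resize(i[100:260,150:310],None,fx=3.7,fy=3.7,interpolation=cv2.INTER_CUBIC))"
```

```text
(no output)
```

View pics/s3c.png

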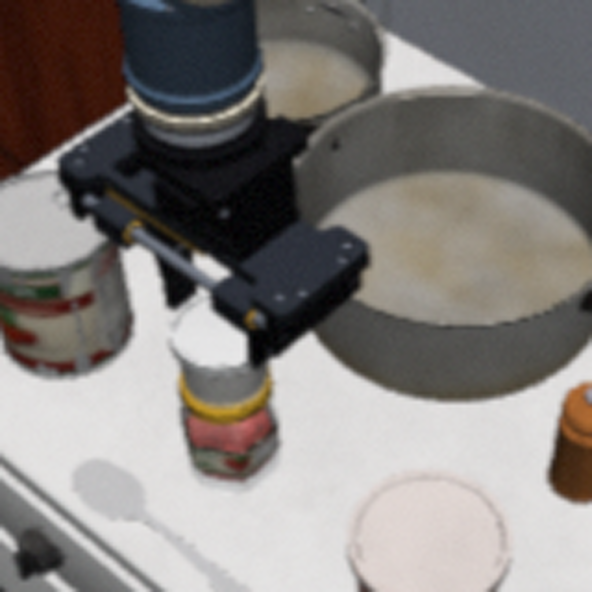

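Contact came at TCP z=0.1225, as expected (0.0345+0.088), and the tub sits centred on the yellow lid. Releasing, then checking.

```bash
python3 - <<'E'
from shot import *
bot.move_gripper(1.0,force=15);bot.dwell(.2);st()
bot.move_l((.4375,.0242,.26),velocity=.2)
bot.move_l((.53,.0242,.35),velocity=.25);st();shot("w5");save("pics/s4.png",bot.camera("scene"))
i=cv2.imread('pics/s4.png');a=cv2.resize(i[150:250,160:260],(400,400),interpolation=cv2.INTER_CUBIC)
b=cv2.resize(cv2.imread('pics/w5.png')[40:140,200:300],(400,400),interpolation=cv2.INTER_CUBIC);cv2.imwrite('pics/c9.png',np.hstack([a,b]))
E
```

```text
t 26.33 p [0.4375 0.0242 0.122 ] w 1.001 F [ 0.3  0.3 -0.6]
t 27.84 p [0.5287 0.0238 0.3481] w 1.0 F [-1.1  0.2  0.5]
```

View pics/c9.png

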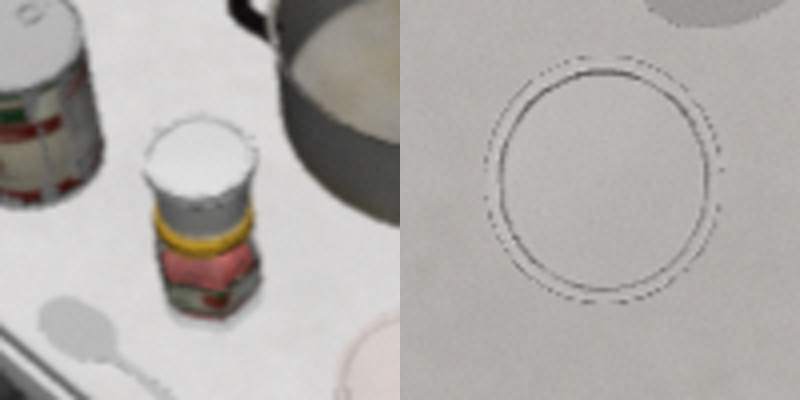

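```bash
python3 - <<'E'
from ell import *
print(inv("w5",(250.5,84.2),.0335,.139))
w=[cam(a) for a in("w1","w2","w3")]
# mill nut & head: refine from crops
def g(n,x0,y0,k=8,s=50):
    im=cv2.imread(f"pics/{n}.png")[y0:y0+s,x0:x0+s];return cv2.resize(im,(s*5,s*5),interpolation=cv2.INTER_CUBIC)
cv2.imwrite("pics/c10.png",np.hstack([g("w2",165,165),g("w3",251,5),g("w4",90,170)]))
y=np.pi*156/180
for p,yy in(((.585,-.17,.2),y),((.585,-.17,.042),y),((.4408,.2968,.2),0),((.4408,.2968,.042),0)):
    q=bot.ik(p,ori(yy,-.13));print(None if q is None else np.round(q,2))
E
```

```text
[0.4374 0.023 ]
[ 0.98  0.55 -0.99  1.68  0.37  1.12  2.63]
[ 0.85  0.7  -0.81  1.82  0.49  0.83  2.57]
[-1.5   0.42  1.02  1.87 -0.27  1.12 -0.38]
[-1.38  0.66  0.9   2.   -0.54  0.84 -0.18]
```

View pics/c10.png

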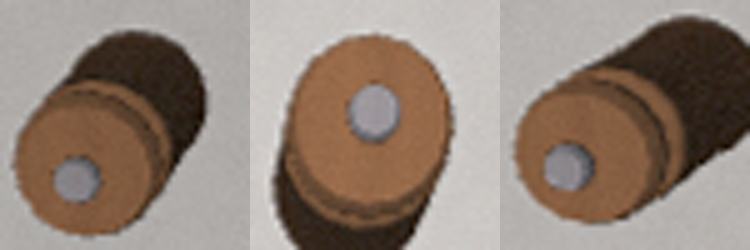

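The small tub is at (0.4374, 0.0230), within 1.5 mm of the jar axis. Next is the pepper mill, tilted slightly about the jaw axis so the gripper body clears the tin.

```bash
python3 - <<'E'
from ell import *
pts=[("w2",(179.8,200.6)),("w3",(275.6,27.0)),("w4",(103.2,203.0))]
print("nut",tri([ray(cam(a),p) for a,p in pts]))
X=tri([ray(cam(a),p) for a,p in pts])[0];M=X[:2]
t=.13;qp=ori(np.radians(-24),t);qq=ori(np.pi,t)
ax=lambda q:Ro.from_quat(q).as_matrix()[:,0]
g=np.array([*M,.053]);tp=g+.011*ax(qp);up=tp+[0,0,.15]
print("ik",bot.ik(up,qp) is not None,bot.ik(tp,qp) is not None)
bot.reach(up,qp);print(np.round(bot.sense()["joint_positions"],2))
bot.move_l(tp,velocity=.15);st()
bot.move_gripper(0.0,force=15);st()
bot.move_l(tp+[0,0,.2],velocity=.2);s=st();print(np.round(s["joint_positions"],2))
T=np.array([.4408,.2968])
p=np.array([*T,.053])+.011*ax(qq)
print("ik place",np.round(bot.ik(p+[0,0,.2],qq),2))
save("pics/s5.png",bot.camera("scene"))
E
```

```text
nut (array([ 0.58382537, -0.171246  ,  0.09192237]), [np.float64(0.00018946334346727083), np.float64(0.00016307244676476285), np.float64(5.579300103920781e-05)])
ik True True
[-0.51  0.64  1.21  1.77 -0.77  1.25  0.51]
t 30.27 p [ 0.585  -0.1704  0.0431] w 1.001 F [-0.7 -0.5  1.1]
t 31.11 p [ 0.5842 -0.1699  0.0421] w 0.476 F [-0.2  0.5  0.7]
t 32.26 p [ 0.5837 -0.1693  0.2407] w 0.475 F [-0.7 -0.1 -1.2]
[-0.53  0.57  1.22  1.72 -0.69  1.31  0.44]
ik place [-0.38  0.28 -0.43  1.76  0.22  1.23  2.26]
```

View pics/s5.png

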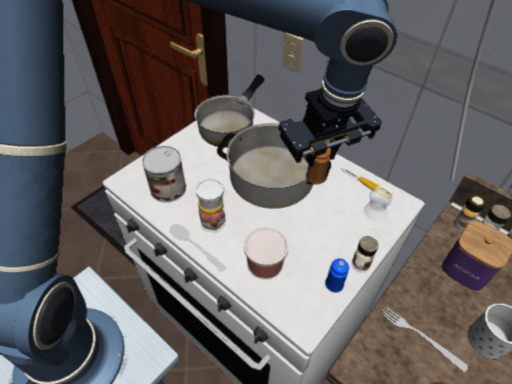

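Mill held at 41 mm. Turning to the placing orientation high over the pot, then going to the left of the tin.

```bash
python3 - <<'E'
from ell import *
t=.13;qq=ori(np.pi,t);ax=lambda q:Ro.from_quat(q).as_matrix()[:,0]
T=np.array([.4408,.2968])
p=np.array([*T,.053])+.011*ax(qq)
s=bot.sense();bot.move_l(s["ee_pos"]+[0,.05,.1],velocity=.25)
bot.reach((.60,.10,.36),qq);s=st();print(np.round(s["joint_positions"],2))
bot.move_l(p+[0,0,.22],velocity=.25);st()
bot.move_l(p+[0,0,.02],velocity=.15);bot.dwell(.15);f0=bot.sense()["contact_force"][2]
for dz in(.006,.004,.0025,.001,-.0005,-.002):
    bot.move_l(p+[0,0,dz],velocity=.04);bot.dwell(.1);f=bot.sense()["contact_force"][2];print(dz,round(f-f0,2))
    if f-f0>2:break
st();save("pics/s6.png",bot.camera("scene"))
i=cv2.imread('pics/s6.png');cv2.imwrite('pics/s6c.png',cv2.resize(i[90:240,60:260],None,fx=4,fy=4,interpolation=cv2.INTER_CUBIC))
E
```

```text
t 34.88 p [0.6    0.0989 0.3588] w 0.473 F [ 0.4 -0.  -1.5]
[ 0.37  0.44 -0.99  1.43  0.48  1.54  2.52]
t 36.11 p [0.4418 0.2945 0.2623] w 0.475 F [-0.1  0.9 -0.9]
0.006 0.93
0.004 1.59
0.0025 0.23
0.001 0.5
-0.0005 4.82
t 39.74 p [0.4411 0.2956 0.0419] w 0.476 F [-0.   0.1  2.8]
```

View pics/s6c.png

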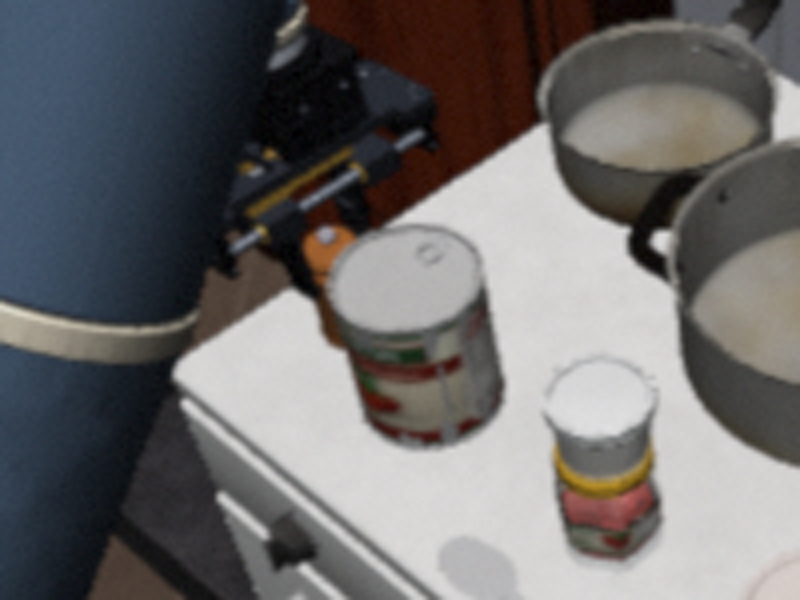

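The mill is on the surface beside the tin. Releasing, backing off along the tool axis and looking.

```bash
python3 - <<'E'
from ell import *
from shot import shot
bot.move_gripper(1.0,force=15);bot.dwell(.2)
s=st();a=Ro.from_quat(s["ee_rot"]).as_matrix()[:,0]
bot.move_l(s["ee_pos"]-.15*a,velocity=.2)
bot.reach((.54,.20,.36),ori(np.pi/2));st();shot("w6")
E
```

```text
t 41.0 p [0.4408 0.2954 0.0416] w 0.998 F [0.5 0.2 0.1]
t 42.83 p [0.539  0.2004 0.3582] w 0.998 F [ 0.5  0.7 -0.6]
```

View pics/w6.png

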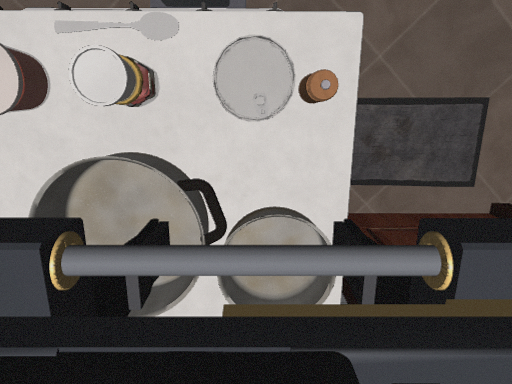

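```bash
python3 - <<'E'
from ell import *
im=cv2.imread("pics/w6.png");cv2.imwrite("pics/c11.png",cv2.resize(im[25:135,205:355],(750,550),interpolation=cv2.INTER_CUBIC))
E
```

```text
(no output)
```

View pics/c11.png

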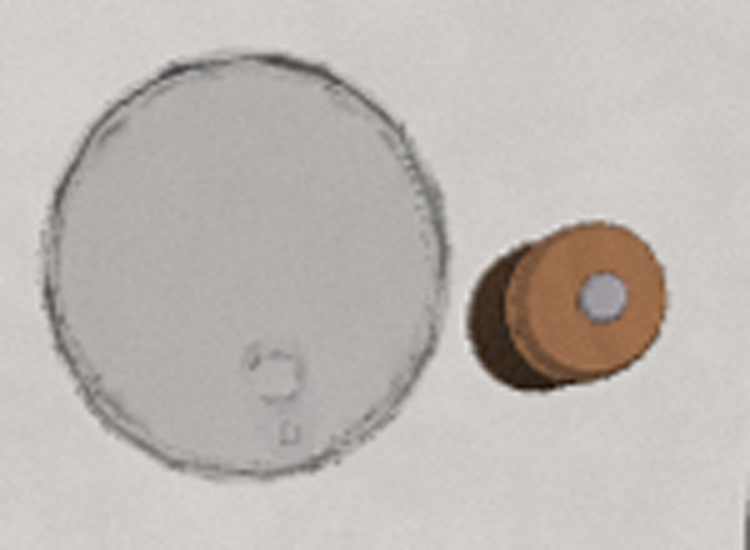

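```bash
python3 - <<'E'
from ell import *
c=cam("w6")
print("nut",plane(c,(603/5-.4+205,298/5-.4+25),.093))
print("tin",inv("w6",((44+446)/10-.4+205,(55+478)/10-.4+25),.0505,.118))
print("foot gap edge y",plane(c,(468/5-.4+205,320/5-.4+25),0.0))
E
```

```text
nut [0.44315109 0.29505621 0.093     ]
tin [0.4394 0.2029]
foot gap edge y [0.44369486 0.27340289 0.        ]
```

Mill gap to the tin is about 20 mm. Last is the spice jar: pick at yaw 45° and place at yaw 20° to stay clear of the blue mill.

```bash
python3 - <<'E'
from ell import *
qp=ori(np.pi/4);S=np.array([.5841,-.3324])
bot.reach((.57,-.05,.33),qp)
bot.reach((*S,.22),qp)
bot.move_l((*S,.05),velocity=.15);st()
bot.move_gripper(0.0,force=15);st()
bot.move_l((*S,.2),velocity=.2);st();save("pics/s7.png",bot.camera("scene"))
i=cv2.imread('pics/s7.png');cv2.imwrite('pics/s7c.png',cv2.resize(i[130:330,230:430],None,fx=3,fy=3,interpolation=cv2.INTER_CUBIC))
E
```

```text
t 46.47 p [ 0.5849 -0.3327  0.0512] w 0.998 F [-0.2  0.1  0.2]
t 47.28 p [ 0.584  -0.3325  0.05  ] w 0.489 F [0.5 0.  0.2]
t 48.18 p [ 0.5831 -0.3321  0.1984] w 0.486 F [-0.  -1.1 -1.4]
```

View pics/s7c.png

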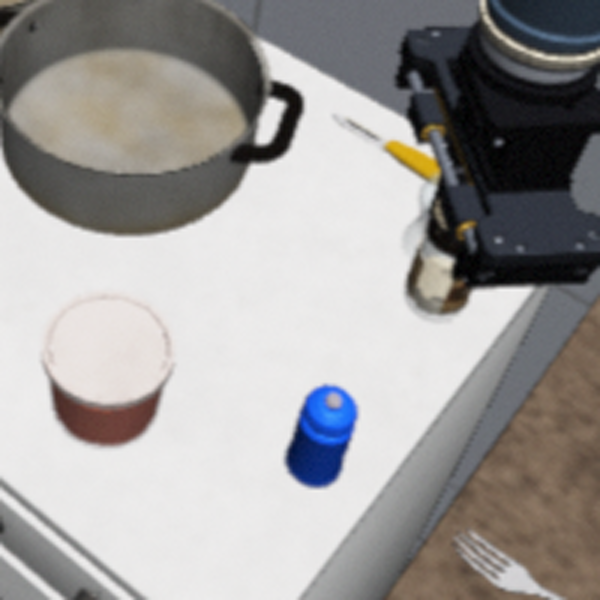

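```bash
python3 - <<'E'
from ell import *
from shot import shot
q=ori(np.radians(20));P=(.433,-.2491)
bot.move_l((.5841,-.3324,.25),velocity=.3)
bot.move_l((*P,.25),rotation=q,velocity=.2)
bot.move_l((*P,.065),velocity=.15);bot.dwell(.15);f0=bot.sense()["contact_force"][2]
for z in(.054,.0525,.051,.0495,.048):
    bot.move_l((*P,z),velocity=.04);bot.dwell(.1);f=bot.sense()["contact_force"][2];print(z,round(f-f0,2))
    if f-f0>2.5:break
st();bot.move_gripper(1.0,force=15);bot.dwell(.2);st()
bot.move_l((*P,.24),velocity=.2)
bot.reach((.53,-.17,.35),ori(np.pi/2));st();shot("w7")
E
```

```text
0.054 0.16
0.0525 0.8
0.051 -0.57
0.0495 4.16
t 52.67 p [ 0.4333 -0.2493  0.0498] w 0.487 F [-0.9 -0.5  2.9]
t 53.87 p [ 0.433  -0.2491  0.0495] w 1.001 F [-0.5  0.2  0.2]
t 55.89 p [ 0.5292 -0.1706  0.3485] w 1.0 F [-0.2 -0.4 -0.7]
```

View pics/w7.png

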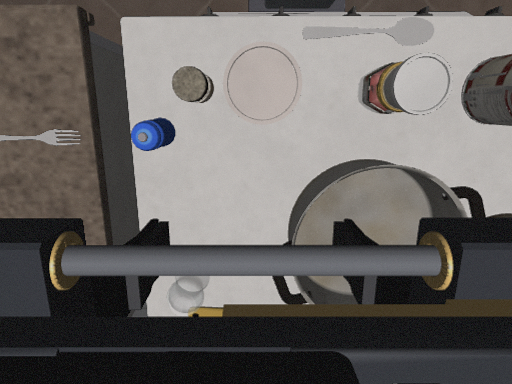

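The spice jar stands upright right of the tub (cap at (190,84)), and the blue mill is untouched at (150,135). I'll move the arm clear and do a final check with the top and scene views.

```bash
python3 - <<'E'
from ell import *
c,R,im=ell("w7",190,84,38,w=30,blur=.7);print("spice",c,R,inv("w7",c,.022,.096))
im=cv2.imread("pics/w7.png");cv2.imwrite("pics/c12.png",cv2.resize(im[30:135,160:310],(750,525),interpolation=cv2.INTER_CUBIC))
bot.reach((.2,.62,.35),ori(np.radians(70)));st()
save("pics/top8.png",bot.camera("top"));save("pics/scene8.png",bot.camera("scene"))
E
```

```text
spice [188.35282898  83.04477437] [33.43883769 35.57487488] [ 0.4335 -0.2494]
t 59.09 p [0.2014 0.6195 0.35  ] w 0.999 F [ 0.4  0.4 -0.8]
```

View pics/c12.png

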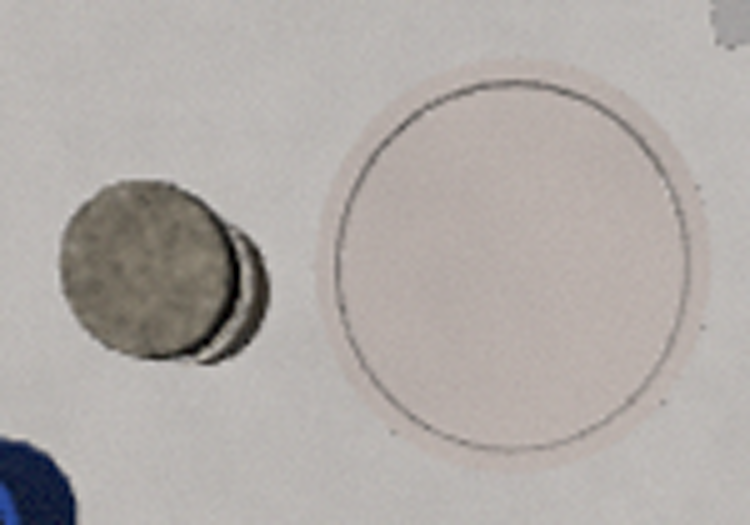

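View pics/top8.png

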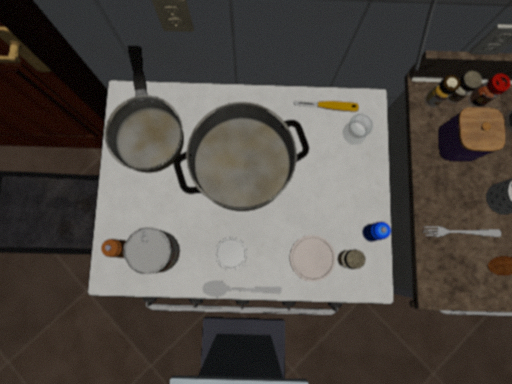

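View pics/scene8.png

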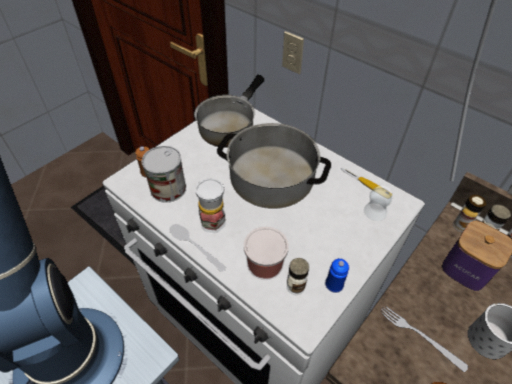

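The top and scene views show the row complete: mill, tin, jar with small tub, big tub, spice jar. The glass (359,126) and blue mill (377,231) are where they were. Handing in.

```bash
python3 - <<'E'
from ell import *
print("tub w7",inv("w7",(262.3,82.8),.051,.085))
bot.job_done();st()
E
```

```text
tub w7 [ 0.434  -0.1568]
the job is handed in; nothing more can be done
the job is handed in; nothing more can be done
```

The row is set out and handed in at about 59 s of the 106 s allowed. From the left it runs pepper mill, tin, jam jar with the small tub on top, big tub, spice jar. The arm was withdrawn and touching nothing.

| Check after placing | Measured |
|---|---|
| Jam jar from the midpoint of tin and big tub | about 1 mm |
| Small tub from the jam jar's axis | about 1.5 mm |
| Pepper mill to tin gap | about 20 mm |
| Spice jar to big tub gap | about 20–21 mm |
| Largest offset from the row line | about 2.4 mm (pepper mill, nut reading) |

In the last pictures everything stands upright, and the glass and the blue mill look unmoved.

**Checks that failed or disagreed:**
- **Circle and ellipse fits:** several early fits on the tin and tub lids were poor. I replaced them with rim readings from enlarged crops.
- **Heights of the tin and big tub:** triangulation between the top and wrist cameras came out about 23 mm too high because the baseline was short. Rim positions predicted in other wrist pictures agreed with the stated heights.
- **Small tub and pepper mill tops:** both came out about 6 mm below the stated heights. For the mill I was aiming at the middle of the nut. When I set each down, contact came at the expected height.

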